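# Park the reader's lock plunger, draw out its tray and load the dish

### The arm

A 6-joint arm with a two-finger parallel gripper is mounted at the origin on a cart in front of the work surface, level with it; the furniture and walls round the work are solid. World frame = base frame: x ahead of the robot, y to its left, z up, the work surface at z = 0. Lengths are in m, angles in rad, forces in N, time in s.
With the tool pointing down it reaches from about 0.25 to 0.775 m from the base axis. Payload 4 kg.
Tool frame: the origin (TCP) lies on the centre line of the jaws, within the pads' length; the fingertips stand 17 mm ahead of it and the grasp point (between the pads) lies 2 mm behind it; z points along the fingers, y is the line along which they close (so a half turn about z gives the same grasp; the last joint's range is limited). The gripper opens to 94 mm and grips with 3 to 60 N. Pads are 16 mm wide; open, the fingers measure 119 mm over their backs; the gripper's body (75 mm by 177 mm) begins 78 mm behind the grasp point.
Start: joints at [1.015, 0.087, 1.371, -0, 1.684, -0.103], TCP at [0.241, 0.495, 0.223] pointing down, gripper open.
Joint ranges: [-3.1, 3.1], [-0.76, 2.03], [0.27, 2.55], [-1.08, 4.22], [0.17, 2.65], [-2.57, 2.57]. Speed limits (rad/s): [2.79, 2.79, 3.14, 3.14, 3.14, 3.14].

### API

Orientations are given as [roll, pitch, yaw] about the fixed x, y, z axes, in that order (R = Rz(yaw) Ry(pitch) Rx(roll)).
In Python, from bench import robot gives the robot as it stands.
- The arm moves only by the tool servo_tool, never from a script. Its argument "plan" is a list of rows, each a list of 7 numbers: the shift along the tool's x, y, z normalised to -1 to 1, where 1 is 0.1 m, then the turn, a rotation vector about the tool's x, y, z normalised to -1 to 1, where 1 is pi/2 rad, then the finger opening in mm, from 0 to 94. In form: [[x, y, z, ax, ay, az, gripper], ...]. A call has 1 to 12 rows; each row is the pose to reach, as a shift and turn from the pose commanded when the call began, along the tool's axes at that moment; what a row does not reach only later rows make up. A row lasts 1/12 s, in which the tool goes at most 41.7 mm and 7.16 degrees, less where a joint would pass 70% of its speed; a pose out of reach is approached as far as the arm can. A call with a number of a shift or a turn outside -1 to 1 is refused whole. A call with a gripper value outside its range is refused whole. The fingers move at their own pace and stop on an object; the grip force is fixed at half the most. Time passes only in rows, so rows that repeat a pose let the fingers close. It gives the time, the measured TCP pose, the force, the opening and the grip force at its end, in the units of the state.
- robot.get_obs(): the state, without advancing time (a new reading comes with each control period).
- robot.snapshot(name): name is "scene" or "top"; returns the picture (384x512x3 uint8, red, green, blue); there is no depth.
- robot.camera_params(name): a dict with "camera_matrix" (3x3 intrinsics, pixels), "rvec" (rotation vector, rad) and "tvec" (3), from world to camera coordinates, as OpenCV has them. Camera axes: x right, y down, z forward; pixel columns grow to the right and rows downward; lengths in m; the calibration is good to about 2 mm. A picture is of the moment at which its call begins. camera_params takes no time and is no camera call.
- robot.close_job(): hands the job in; it is judged then, once.
Trained networks look in the newest picture that a camera, given by its name, has taken for a name from the list of things; names that differ only in an ending like _2 or _b are one class to them, and where a whole thing is asked for, a point or a joint stands for the part that bears it (a point fixed in the world has none). Each returns a list of dicts, best first, with "conf" (0 to 1); they miss things now and then, are a little off and sometimes report something else, mostly with a low value. They report only what shows in the picture. A call takes as long as a camera call.
- robot.find_in(thing, camera): "extent" ([centre column, centre row, width, height] in pixels, round what is visible of it).
The state is a dict: "time": time; "joint_positions": joint angles; "qvel": joint speeds; "joint_torque": joint torques, N m; "tool_pos": TCP position; "ee_rot": TCP orientation; "wrist_force": force on the tool from outside, world axes, zero at the start; "wrist_torque": the same for the moment, N m; "width": finger opening in m; "finger_force": force on a finger pad.
Only numpy, scipy, OpenCV 4.12 (cv2) and the standard library are available. Lean on these libraries where they do the work, as an engineer would, in place of code of your own. Each camera call takes 0.05 s, during which the arm holds its last target. There are 200 camera calls.

### The job

Load the petri dish into the dish reader, whose tray is locked shut by a spring plunger: pull the plunger's T-handle up, twist it counter-clockwise (seen from above) and let it down gently into its rest notch so that it stays up by itself, without forcing its pin against the slot and without letting it snap down. Only then draw the tray out to its stop by the black post, and set the dish level into the tray's round recess, keeping it upright all the way. Leave the tray out, the plunger parked and the neighbouring things where they are.

Things in the scene. Friction and masses are not known exactly. Their poses are not given: they have to be found in the camera images.
- reader: dish reader: low white box (105 x 133 mm, 62 mm high) on a grey base plate 233 x 132 mm that reaches out in front with two low guide rails; fixed. Origin on the bench under the middle of the base; x points to its back (the tray comes out along -x), y to its left, z up. Box at x 10 to 118 mm; its left front corner is cut away for the plunger, whose axis is at x 16, y 38 mm
- bracket: lock bracket at the reader's left front, a steel angle with a hex nut, carrying the plunger's upright steel sleeve (25 mm across); fixed. Origin on the plunger axis on its top face, 34 mm above the bench; axes as the reader's. The sleeve is screwed in to a differing, unmeasured depth: its top is 70 to 84 mm above the bench. A J-shaped slot in its front guides the plunger's cross pin
- bolt: plunger: T-handle, cross pin and the bolt that stands in a hole 6.5 mm deep in the tray and locks it. It only rises and turns; spring and weight pull it down with 7 N at rest, up to 12 N at the top. x axis along the T-bar, parallel to the reader's x while locked (4 degrees play). Over 25 N of the pin against the slot, over 20 N of the bolt against the tray, or letting it drop (over 0.4 m/s) does harm
- bolt_bar (a point): middle of the black T-bar on the plunger: 40 mm long, 10 mm wide, 14 mm high; at the start its middle is 98 mm above the bench (bar from 91 to 105 mm), with a round neck 17 mm wide and 6 mm high below it and then the sleeve's top. Parked, its middle is 105 to 120 mm high and is turned 1.08 rad (62 degrees) counter-clockwise from its locked direction
- slot_mid (a point): a point on the sleeve's front. The slot: upright leg; at its top left a ramp up to a lip; behind the lip the rest notch, 3 mm deep, 62 degrees on (4 degrees play), then the slot ends. From the start the plunger must rise 11 to 25 mm (it depends on the sleeve) to pass the lip; only 2.5 mm higher the pin meets the slot's roof. Let go short of the notch or 2 mm above its floor, it snaps down
- tray: the reader's sliding aluminium tray, 132 x 99 x 12 mm, top 22 mm above the bench; slides 118 mm along the reader's -x from shut (start) to its end stop, with about 2 N friction. Origin and axes as the reader's while shut
- tray_post (a point): grip point of the black upright post (14 mm thick, top 80 mm above the bench, straight from 35 to 80 mm) on the tongue at the tray's front edge; the point lies on its axis 66 mm above the bench. At reader x = -55 mm when shut, -173 mm when fully out; y = -11 mm
- nest (a point): centre of the floor of the round recess in the tray (66 mm across, 4 mm deep, floor 18 mm above the bench), inside the reader while the tray is shut, in front of it and 103 mm behind the post when out
- dish_1: covered petri dish, 60 mm across, 14 mm high, pale agar inside, about 30 g, lying on the bench left of the reader; the only dish. Origin at the centre of its underside, z up
- screw_tray: shallow round steel tray with small screws, 70 mm across, 9 mm high; bystander, near the dish (either may be the nearer one to the robot). Origin at the centre of its underside
- stain_a: brown dropper bottle, 37 mm across, 107 mm high, left of the reader's rear; bystander. Origin at the centre of its underside
- case_40: round white case with black cap, 39 mm across, 55 mm high, left of the plunger; bystander. Origin at the centre of its underside
- hex_key: steel hex key, 62 mm long, lying right of the reader's front; bystander. Origin at the centre of its underside
- cover_glass_box: small flat white box, 31 x 41 x 18 mm, right of the reader; bystander. Origin at the centre of its underside

How it is judged:
On the way, in this order (a step that is already met when the one before it is completed fails the run):
1. the plunger is parked in its rest notch and let go, the tray still shut (z of bolt_bar in the frame of bracket above 0.0705 m and angle between the x axis of bolt and the x axis of reader, either way round between 0.94 and 1.25 rad and contact force between the fingers and bolt below 0.1 N and x of tray_post in the frame of reader above -0.065 m), for 0.3 s.
2. the tray is fully out with the plunger parked (z of bolt_bar in the frame of bracket above 0.0705 m and angle between the x axis of bolt and the x axis of reader, either way round between 0.94 and 1.25 rad and x of tray_post in the frame of reader below -0.167 m), for 0.2 s.
At the end, for the whole second after the job is handed in: plunger parked in its rest notch (handle raised and turned about 62 degrees), tray fully out (within 6 mm of its stop), dish at rest flat in the recess (within 5 mm of its centre, within 2.5 mm of its floor) (all of step 2 and horizontal distance between dish_1 and nest below 0.005 m and z of dish_1 in the frame of nest below 0.0025 m and angle between dish_1's own z axis and vertical below 0.06 rad and linear speed of dish_1 below 0.02 m/s); the robot touches nothing.
It fails at once if the plunger's pin is forced against its slot with over 25 N (contact force between bolt and bracket above 25 N).
It fails at once if the plunger is let snap down: it moves faster than 0.4 m/s (linear speed of bolt above 0.4 m/s).
It fails at once if the tray and the bolt are pressed together with over 20 N (contact force between bolt and tray above 20 N).
It fails at once if the dish is tipped by more than 0.5 rad (angle between dish_1's own z axis and vertical above 0.5 rad).
It fails at once if a neighbouring thing is moved by more than 25 mm or tipped over (distance of any of screw_tray, stain_a, case_40, hex_key, cover_glass_box from where it was at the start of the episode above 0.025 m or angle between any of screw_tray, stain_a, case_40's own z axis and vertical above 0.5 rad).
It also fails if it takes over 72 s, if anything falls off the work surface, if the arm or the gripper's body presses on something with over 40 N, if the wrist force passes 120 N, or if a joint passes its speed limit or range.

## Working session

There is one attempt and no reset: what is moved stays moved. The work goes in short steps, Python scripts to look and compute and a tool call to move; the robot and the scene stay as the last step left them, time stands still between calls to the robot, and variables do not carry over. Pictures are saved under pics/ and viewed, at most 10 in all, crops included, and the job is handed in when it is done.

Besides the shell and the picture viewer there is one more tool, called in YAML: its name, and indented under it one key for each argument. servo_tool: Moves the arm, as the interface text tells. Scaled input: -1 to 1 covers 0.1 m each way for a shift and pi/2 rad each way for a turn. Its arguments: {"type":"object","properties":{"plan":{"type":"array","items":{"type":"array","items":{"type":"number"}}}},"required":["plan"]}

```bash
mkdir -p pics; cat > h.py <<'E'
import numpy as np, cv2
from bench import robot
def cam(n):
    p=robot.camera_params(n); return np.array(p["camera_matrix"],float),np.array(p["rvec"],float),np.array(p["tvec"],float)
def ray(n,uv,z):
    K,r,t=cam(n); R=cv2.Rodrigues(r)[0]; c=-R.T@t.ravel()
    d=R.T@np.linalg.inv(K)@np.array([uv[0],uv[1],1.]); return c+d*(z-c[2])/d[2]
def proj(n,P):
    K,r,t=cam(n); return cv2.projectPoints(np.array(P,float).reshape(-1,3),r,t,K,None)[0].reshape(-1,2)
E
python3 - <<'E'
from h import *
for n in("scene","top"):
    im=robot.snapshot(n); cv2.imwrite(f"pics/{n}0.png",cv2.resize(im[:,:,::-1],(800,600),interpolation=cv2.INTER_CUBIC)); cv2.imwrite(f"pics/{n}_raw.png",im[:,:,::-1])
    K,r,t=cam(n); R=cv2.Rodrigues(r)[0]; print(n,K[0,0],-R.T@t.ravel(),R[2])
    for th in ["bolt_bar","tray_post","dish_1","screw_tray","case_40","stain_a","reader"]:
        d=robot.find_in(th,n); print(th,[(np.round(x["extent"],1).tolist(),round(x["conf"],2)) for x in d[:2]])
print(robot.get_obs())
E
```

```text
scene 484.0410587148836 [ 0.02034243 -0.04708947  0.68338654] [ 0.62514625  0.36518711 -0.68980471]
bolt_bar [([303.9, 181.9, 15.3, 27.4], 0.45)]
tray_post [([198.4, 210.0, 32.4, 27.4], 0.61), ([299.1, 217.9, 30.9, 58.9], 0.56)]
dish_1 [([161.1, 242.8, 32.3, 29.4], 0.57)]
screw_tray [([200.2, 209.0, 36.6, 29.4], 0.92)]
case_40 [([288.0, 176.5, 16.4, 27.6], 0.77), ([306.4, 155.2, 18.5, 30.2], 0.63)]
stain_a [([306.6, 154.6, 19.5, 32.1], 0.57), ([161.1, 240.6, 27.5, 26.1], 0.48)]
reader [([296.4, 220.8, 109.7, 117.5], 0.76)]
top 455.93756223063707 [0.49474286 0.25697635 0.97864355] [ 0.09455749  0.00584761 -0.99550223]
bolt_bar [([283.8, 157.5, 7.9, 21.2], 0.67)]
tray_post [([299.0, 177.7, 50.6, 56.8], 0.78), ([286.4, 156.6, 12.4, 23.9], 0.74)]
dish_1 [([193.2, 259.2, 31.5, 26.8], 0.56)]
screw_tray [([203.4, 211.0, 29.1, 34.0], 0.61)]
case_40 [([256.1, 137.2, 21.1, 20.7], 0.71), ([205.3, 209.7, 29.0, 33.5], 0.54)]
stain_a [([268.3, 115.7, 20.0, 24.3], 0.73), ([255.4, 137.1, 20.2, 21.7], 0.39)]
reader [([297.5, 173.8, 89.2, 124.3], 0.66), ([341.2, 210.9, 22.0, 14.9], 0.45)]
{'time': 0.8, 'joint_positions': array([ 1.01490901e+00,  8.71957606e-02,  1.37065898e+00, -1.03863038e-05,
        1.68362406e+00, -1.03100687e-01]), 'qvel': array([ 0.00117655, -0.00050023, -0.00137173, -0.00038802, -0.000878  ,
       -0.00068925]), 'joint_torque': array([-7.29568383e-04, -3.40003216e+01, -3.02573061e+01,  7.17224646e-02,
        2.36655300e-02, -2.02077480e-06]), 'tool_pos': array([0.24063033, 0.49459383, 0.22252903]), 'ee_rot': array([3.14148047e+00, 2.19821641e-05, 2.68880485e+00]), 'wrist_force': array([ 0.21536321, -0.23983032,  0.17902927]), 'wrist_torque': array([ 0.01179416,  0.02322273, -0.00407945]), 'finger_force': 0.0, 'width': 0.09421177572271171}
```

View pics/top0.png

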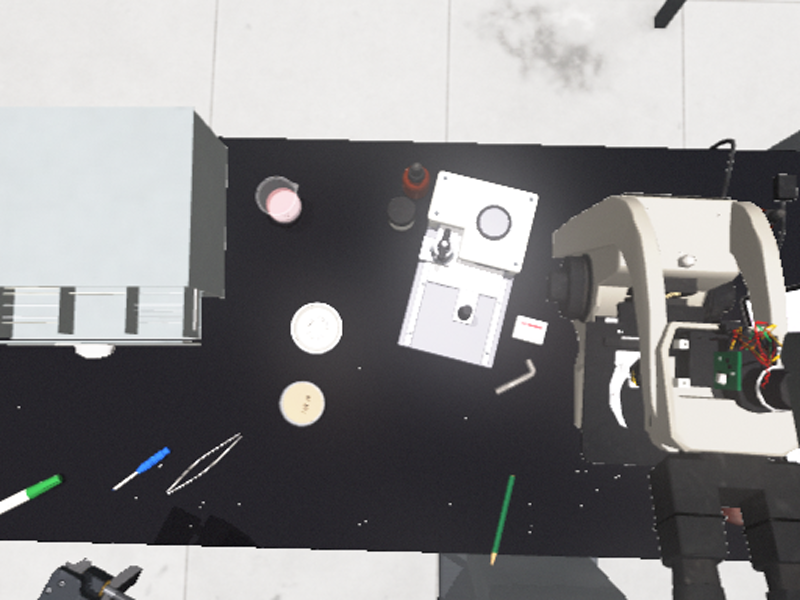

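View pics/scene0.png

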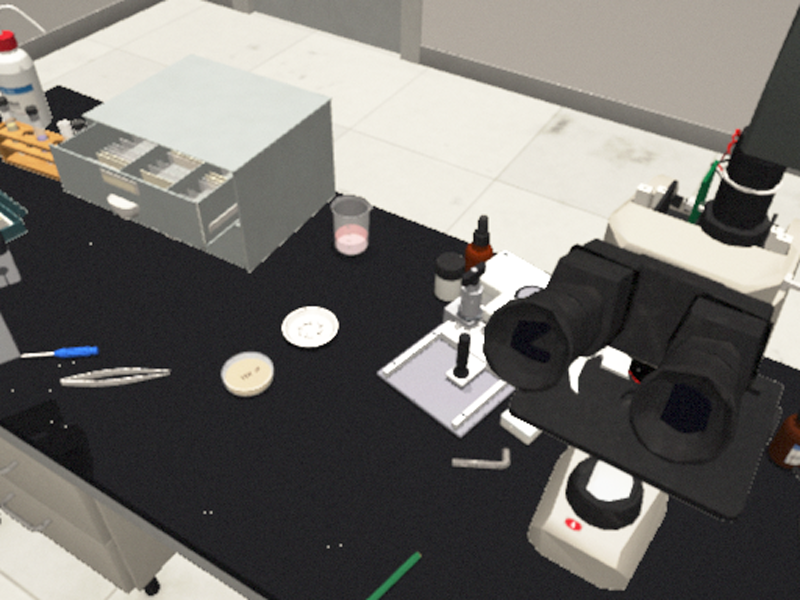

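The top view shows the base plate's front corners near (398,345) and (492,366), the box top corners near (441,171), (538,193) and (519,272), the post top at (466,311), the dish at (302,403) and the screw tray at (316,327), all in 800x600 pixels. A microscope stands to the right of the reader. Next I fit the reader pose to these points.

```bash
cat > fit.py <<'E'
from h import *
from scipy.optimize import least_squares
im=cv2.imread("pics/top_raw.png"); im2=cv2.imread("pics/scene_raw.png")
obs=[("top",(398,345),(-.1165,.066,.006)),("top",(492,366),(-.1165,-.066,.006)),("top",(441,171),(.118,.0665,.062)),
("top",(538,193),(.118,-.0665,.062)),("top",(519,272),(.010,-.0665,.062)),("top",(466,311),(-.055,-.011,.08)),
("scene",(378,374),(-.1165,.066,.006)),("scene",(461,434),(-.1165,-.066,.006)),("scene",(463,336),(-.055,-.011,.08))]
def W(p,P): c,s=np.cos(p[2]),np.sin(p[2]); return np.array([p[0]+c*P[0]-s*P[1],p[1]+s*P[0]+c*P[1],P[2]])
f=lambda p:np.concatenate([proj(n,W(p,P))[0]-(np.array(uv)+.5)*.64+.5 for n,uv,P in obs])
s=least_squares(f,[.6,.2,-.1],loss="soft_l1"); p=s.x
print("reader",p.round(4)); print(f(p).reshape(-1,2).round(1).tolist())
for nm,P in [("bolt",(.016,.038,.105)),("post",(-.055,-.011,.066)),("nest out",(-.070,-.011,.018))]: print(nm,W(p,P).round(4))
for n,uv in [("top",(302,403.5)),("scene",(247.5,371))]: print("dish",ray(n,(np.array(uv)+.5)*.64-.5,.014 if n=="top" else .012))
for n,uv in [("top",(193.2,259.2)),("scene",(161.1,240.5))]: print("dish det",ray(n,uv,.01))
for n,uv in [("top",(283.8,155)),("top",(283.8,157.5))]: print("bar",ray(n,uv,.105),)
print("screw",ray("top",(202.3,209.5),.009),"case",ray("top",(256.5,136),.055),ray("top",(268,113),.1))
print("barproj",proj("top",[W(p,(.016+d,.038,.105)) for d in(-.02,0,.02)])/.64)
a=cv2.resize(im[95:245,240:360],None,fx=4,fy=4,interpolation=cv2.INTER_CUBIC)
b=cv2.resize(im2[140:215,270:340],None,fx=8,fy=8,interpolation=cv2.INTER_CUBIC)[:600]
def draw(n,P,img,o,f,col=(0,0,255)):
    for q in proj(n,[W(p,x) for x in P]): cv2.circle(img,tuple(int(v) for v in ((q-o+.5)*f)),2,col,-1)
draw("top",[x[2] for x in obs],a,(240,95),4); draw("top",[(.016+d,.038,.105) for d in(-.02,0,.02)],a,(240,95),4,(0,255,0))
cv2.imwrite("pics/c.png",np.hstack([a,cv2.resize(b,(310,332)) if 0 else cv2.copyMakeBorder(cv2.resize(b,(320,343)),0,600-343,0,0,0)]))
E
python3 fit.py
```

```text
reader [ 0.6151  0.1846 -0.2167]
[[-0.7, -0.7], [-0.5, 0.9], [-1.2, -1.1], [-0.1, 0.1], [0.1, 0.4], [0.5, -0.6], [-0.8, -0.3], [0.5, 2.4], [1.3, 0.5]]
bolt [0.6389 0.2183 0.105 ]
post [0.559  0.1857 0.066 ]
nest out [0.5444 0.189  0.018 ]
dish [0.43233664 0.39904723 0.014     ]
dish [0.43364281 0.40129628 0.012     ]
dish det [0.42971208 0.39932945 0.01      ]
dish det [0.43159951 0.39317152 0.01      ]
bar [0.64042451 0.21795232 0.105     ]
bar [0.63553095 0.21784542 0.105     ]
screw [0.53469815 0.38437043 0.009     ] case [0.6867971  0.27270195 0.055     ] [0.72391611 0.25059763 0.1       ]
barproj [[439.29347351 258.91589979]
 [443.11552713 243.39452764]
 [446.92184447 227.93706057]]
```

View pics/c.png

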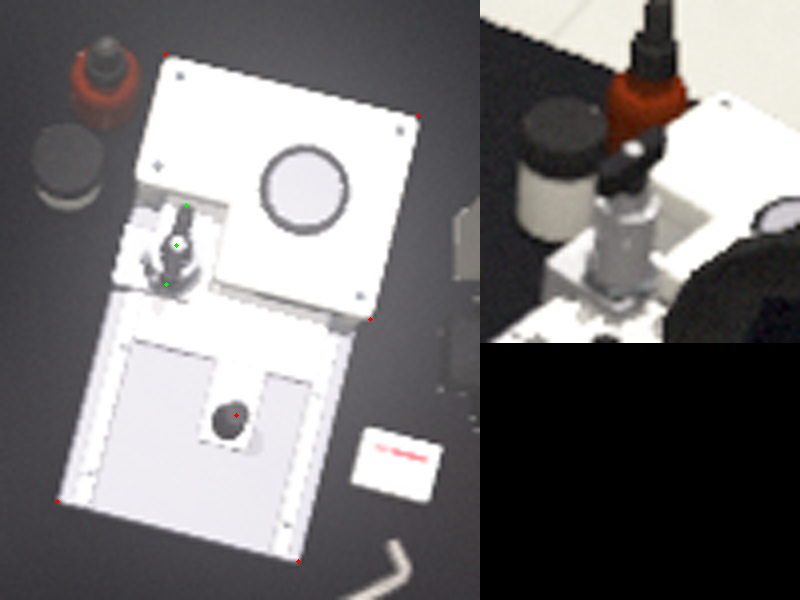

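The fit agrees with the pictures to about 2 mm: the predicted T-bar and post tops lie on the visible ones. I start toward the plunger and check microscope clearance on the way.

servo_tool:
  plan:
    - [-0.96, -0.15, 0, 0, 0, 0, 40]
    - [-0.96, -0.15, 0, 0, 0, 0, 40]
    - [-0.96, -0.15, 0, 0, 0, 0, 40]

```text
time: 1.05
tool_pos: [0.3234, 0.4368, 0.2225]
ee_rot: [-3.141, 0.003, 2.686]
wrist_force: [0.3, 0.0, -0.2]
width: 0.0771
finger_force: 0.0
```

servo_tool:
  plan:
    - [-0.96, -0.15, 0, 0, 0, 0, 40]
    - [-0.96, -0.15, 0, 0, 0, 0, 40]
    - [-0.96, -0.15, 0, 0, 0, 0, 40]

```text
time: 1.3
tool_pos: [0.4038, 0.3806, 0.2223]
ee_rot: [-3.141, 0.003, 2.684]
wrist_force: [0.3, 1.5, -0.2]
width: 0.0571
finger_force: 0.0
```

servo_tool:
  plan:
    - [-0.96, -0.15, 0, 0, 0, 0, 40]
    - [-0.96, -0.15, 0, 0, 0, 0, 40]
    - [-0.96, -0.15, 0, 0, 0, 0, 40]
    - [-0.96, -0.15, 0, 0, 0, 0, 40]

```text
time: 1.63
tool_pos: [0.4822, 0.3261, 0.2218]
ee_rot: [-3.141, 0.0, 2.684]
wrist_force: [0.5, -0.0, 0.2]
width: 0.0401
finger_force: 0.0
```

```bash
cat >> h.py <<'E'
def go(pos,yaw):
    o=robot.get_obs(); y0=o["ee_rot"][2]; d=np.array(pos)-o["tool_pos"]; c,s=np.cos(y0),np.sin(y0)
    t=[c*d[0]+s*d[1], s*d[0]-c*d[1], -d[2]]; dy=(yaw-y0+np.pi)%(2*np.pi)-np.pi
    print("go",np.round(np.array(t)*10,3),"az",round(-dy/(np.pi/2),3),"t",round(o["time"],2),"pos",o["tool_pos"].round(4),"rpy",o["ee_rot"].round(4),"F",o["wrist_force"].round(1))
E
python3 - <<'E'
from h import *
go((.639,.218,.20),2.925)
def tri(a,b):
    P=[]
    for n in("top","scene"):
        K,r,t=cam(n); P.append(K@np.hstack([cv2.Rodrigues(r)[0],t.reshape(3,1)]))
    X=cv2.triangulatePoints(P[0],P[1],np.array(a,float)*.64,np.array(b,float)*.64).ravel(); return X[:3]/X[3]
print("eyepiece left",tri((556,288),(530,345)),"right", tri((690,460),(690,430)),"box",tri((553,237),(590,250)))
q=proj("scene",[(.6389-.0,.2183,z) for z in(.07,.077,.084,.098)]); print((q-[270,140])*4.571)
E
```

```text
go [-1.884 -0.277  0.218] az -0.153 t 1.63 pos [0.4822 0.3261 0.2218] rpy [-3.1407e+00  1.0000e-04  2.6840e+00] F [ 0.5 -0.   0.2]
eyepiece left [0.57605029 0.09713332 0.10528154] right [ 0.40733794 -0.0466932   0.24422951] box [0.63732907 0.09520272 0.18953523]
[[144.32305692 211.66891706]
 [145.74416412 199.05170564]
 [147.18057011 186.29866491]
 [150.10027737 160.37622655]]
```

servo_tool:
  plan:
    - [-0.94, -0.14, 0, 0, 0, 0, 40]
    - [-0.94, -0.14, 0, 0, 0, 0, 40]
    - [-0.94, -0.14, 0, 0, 0, 0, 40]

```text
time: 1.88
tool_pos: [0.5606, 0.2726, 0.2219]
ee_rot: [-3.141, 0.001, 2.686]
wrist_force: [-1.0, 0.2, -0.9]
width: 0.0399
finger_force: 0.0
```

servo_tool:
  plan:
    - [-0.94, -0.14, 0.2, 0, 0, -0.153, 40]
    - [-0.94, -0.14, 0.2, 0, 0, -0.153, 40]
    - [-0.94, -0.14, 0.2, 0, 0, -0.153, 40]
    - [-0.94, -0.14, 0.2, 0, 0, -0.153, 40]
    - [-0.94, -0.14, 0.2, 0, 0, -0.153, 40]

```text
time: 2.3
tool_pos: [0.6357, 0.2219, 0.2019]
ee_rot: [3.141, -0.003, 2.928]
wrist_force: [-0.3, -0.5, -0.3]
width: 0.0399
finger_force: 0.0
```

```bash
python3 - <<'E'
from h import *
go((.639,.218,.135),2.925)
im=robot.snapshot("scene")[:,:,::-1]; cv2.imwrite("pics/s1.png",cv2.resize(im[100:220,250:370],(600,600),interpolation=cv2.INTER_CUBIC))
E
```

```text
go [-0.04  -0.031  0.669] az 0.002 t 2.3 pos [0.6357 0.2219 0.2019] rpy [ 3.1411e+00 -2.6000e-03  2.9283e+00] F [-0.3 -0.5 -0.3]
```

View pics/s1.png

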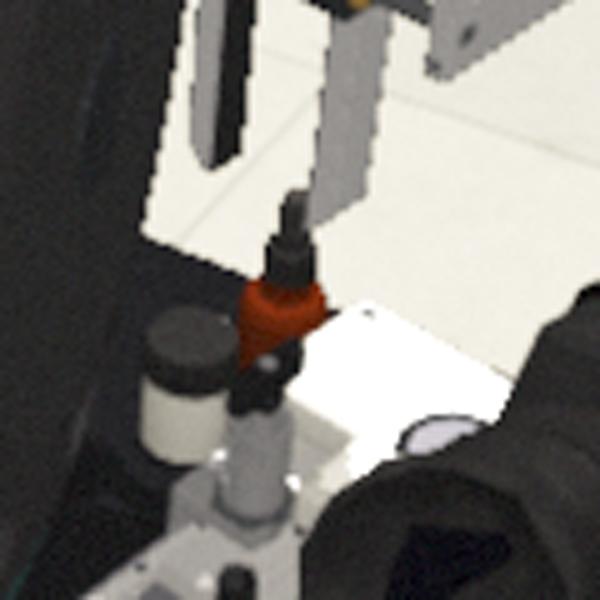

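The picture shows the open fingertips (near (210,165) and (335,210)) straddling the line above the T-bar (265,370). I descend over it.

servo_tool:
  plan:
    - [-0.04, -0.03, 0.4, 0, 0, 0, 40]
    - [-0.04, -0.03, 0.7, 0, 0, 0, 40]
    - [-0.04, -0.03, 0.85, 0, 0, 0, 40]
    - [-0.04, -0.03, 0.92, 0, 0, 0, 40]
    - [-0.04, -0.03, 0.92, 0, 0, 0, 40]

```text
time: 2.77
tool_pos: [0.6378, 0.2186, 0.1092]
ee_rot: [-3.141, -0.003, 2.931]
wrist_force: [0.2, -0.1, 0.0]
width: 0.0401
finger_force: 0.0
```

```bash
python3 - <<'E'
from h import *
go((.639,.218,.110),2.925)
im=robot.snapshot("top")[:,:,::-1]; im2=robot.snapshot("scene")[:,:,::-1]
cv2.imwrite("pics/t1.png",cv2.resize(np.hstack([im[110:210,230:330],im2[120:220,250:350]]),(800,400),interpolation=cv2.INTER_CUBIC))
E
```

```text
go [-0.013 -0.003 -0.008] az 0.004 t 2.77 pos [0.6378 0.2186 0.1092] rpy [-3.1408 -0.0032  2.9311] F [ 0.2 -0.1  0. ]
```

View pics/t1.png

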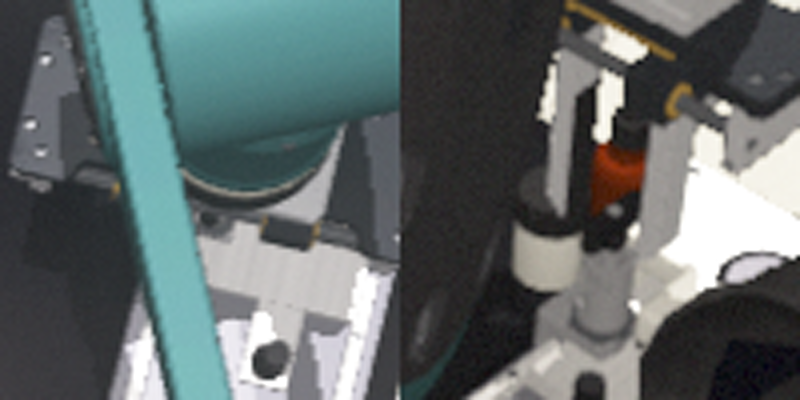

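The bar (610,215 in the right half) sits between the fingers. I close gradually and watch the lateral force.

servo_tool:
  plan:
    - [-0.01, 0, 0, 0, 0, 0, 25]
    - [-0.01, 0, 0, 0, 0, 0, 15]
    - [-0.01, 0, 0, 0, 0, 0, 14]
    - [-0.01, 0, 0, 0, 0, 0, 13]
    - [-0.01, 0, 0, 0, 0, 0, 13]
    - [-0.01, 0, 0, 0, 0, 0, 13]

```text
time: 3.37
tool_pos: [0.6412, 0.2168, 0.1108]
ee_rot: [3.141, 0.0, 2.929]
wrist_force: [0.6, 0.4, 0.6]
width: 0.0127
finger_force: 0.3
```

servo_tool:
  plan:
    - [0, 0, 0, 0, 0, 0, 11.5]
    - [0, 0, 0, 0, 0, 0, 10.8]
    - [0, 0, 0, 0, 0, 0, 10.8]

```text
time: 3.62
tool_pos: [0.6413, 0.2175, 0.1108]
ee_rot: [3.14, 0.001, 2.929]
wrist_force: [1.3, 3.2, 1.3]
width: 0.0104
finger_force: 1.4
```

servo_tool:
  plan:
    - [0, 0.006, 0, 0, 0, 0, 11.5]
    - [0, 0.012, 0, 0, 0, 0, 11.5]
    - [0, 0.012, 0, 0, 0, 0, 11.5]

```text
time: 3.87
tool_pos: [0.6411, 0.2176, 0.1104]
ee_rot: [-3.141, -0.0, 2.929]
wrist_force: [0.0, 1.4, -0.1]
width: 0.0116
finger_force: 0.4
```

servo_tool:
  plan:
    - [0, 0, 0, 0, 0, 0, 10.5]
    - [0, 0, 0, 0, 0, 0, 10]
    - [0, 0, 0, 0, 0, 0, 9.5]
    - [0, 0, 0, 0, 0, 0, 9.5]

```text
time: 4.2
tool_pos: [0.6412, 0.2181, 0.1104]
ee_rot: [3.141, -0.0, 2.929]
wrist_force: [0.5, 2.5, -0.1]
width: 0.0093
finger_force: 14.7
```

servo_tool:
  plan:
    - [0, 0.006, 0, 0, 0, 0, 9]
    - [0, 0.008, 0, 0, 0, 0, 5]
    - [0, 0.008, 0, 0, 0, 0, 0]
    - [0, 0.008, 0, 0, 0, 0, 0]
    - [0, 0.008, 0, 0, 0, 0, 0]

```text
time: 4.62
tool_pos: [0.6413, 0.2184, 0.1104]
ee_rot: [-3.141, -0.0, 2.929]
wrist_force: [-0.0, 0.1, -0.3]
width: 0.0093
finger_force: 30.0
```

servo_tool:
  plan:
    - [0, 0, -0.02, 0, 0, 0, 0]
    - [0, 0, -0.04, 0, 0, 0, 0]
    - [0, 0, -0.04, 0, 0, 0, 0]

```text
time: 4.87
tool_pos: [0.6411, 0.2184, 0.1131]
ee_rot: [-3.141, -0.002, 2.929]
wrist_force: [2.1, 1.3, -6.6]
width: 0.0095
finger_force: 30.0
```

servo_tool:
  plan:
    - [0, 0, -0.02, 0, 0, 0, 0]
    - [0, 0, -0.04, 0, 0, 0, 0]
    - [0, 0, -0.06, 0, 0, 0, 0]
    - [0, 0, -0.06, 0, 0, 0, 0]
    - [0, 0, -0.06, 0, 0, 0, 0]

```text
time: 5.28
tool_pos: [0.6411, 0.2184, 0.1202]
ee_rot: [-3.141, -0.001, 2.929]
wrist_force: [2.0, 1.0, -7.7]
width: 0.01
finger_force: 30.0
```

servo_tool:
  plan:
    - [0, 0, -0.01, 0, 0, 0, 0]
    - [0, 0, -0.02, 0, 0, 0, 0]
    - [0, 0, -0.02, 0, 0, 0, 0]
    - [0, 0, -0.02, 0, 0, 0, 0]

```text
time: 5.62
tool_pos: [0.6412, 0.2185, 0.1224]
ee_rot: [-3.141, -0.001, 2.929]
wrist_force: [2.1, -0.0, -9.7]
width: 0.01
finger_force: 30.0
```

servo_tool:
  plan:
    - [0, 0, -0.01, 0, 0, 0, 0]
    - [0, 0, -0.02, 0, 0, 0, 0]
    - [0, 0, -0.02, 0, 0, 0, 0]
    - [0, 0, -0.02, 0, 0, 0, 0]

```text
time: 5.95
tool_pos: [0.6412, 0.2185, 0.1245]
ee_rot: [-3.141, -0.0, 2.929]
wrist_force: [0.9, -1.1, -9.6]
width: 0.0095
finger_force: 30.0
```

servo_tool:
  plan:
    - [0, 0, -0.005, 0, 0, 0, 0]
    - [0, 0, -0.01, 0, 0, 0, 0]
    - [0, 0, -0.01, 0, 0, 0, 0]
    - [0, 0, -0.01, 0, 0, 0, 0]

```text
time: 6.28
tool_pos: [0.6412, 0.2186, 0.1254]
ee_rot: [-3.141, -0.0, 2.929]
wrist_force: [0.2, -0.6, -8.4]
width: 0.0098
finger_force: 30.0
```

servo_tool:
  plan:
    - [0, 0, -0.005, 0, 0, 0, 0]
    - [0, 0, -0.01, 0, 0, 0, 0]
    - [0, 0, -0.01, 0, 0, 0, 0]
    - [0, 0, -0.01, 0, 0, 0, 0]

```text
time: 6.62
tool_pos: [0.6413, 0.2186, 0.1265]
ee_rot: [-3.141, -0.0, 2.929]
wrist_force: [0.5, -1.6, -8.6]
width: 0.0096
finger_force: 30.0
```

```bash
python3 - <<'E'
from h import *
go((.6412,.2185,.1265),2.929)
im=robot.snapshot("top"); im2=robot.snapshot("scene")[:,:,::-1]
cv2.imwrite("pics/s2.png",cv2.resize(im2[140:215,270:345],(600,600),interpolation=cv2.INTER_CUBIC))
E
```

```text
go [ 0.001 -0.001 -0.   ] az 0.0 t 6.62 pos [0.6413 0.2186 0.1265] rpy [-3.1414e+00 -3.0000e-04  2.9291e+00] F [ 0.5 -1.6 -8.6]
```

View pics/s2.png

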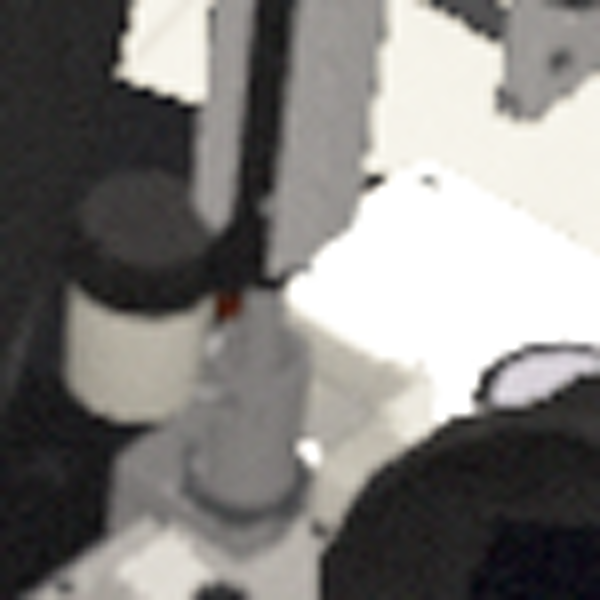

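The T-bar (235,245) has risen with the fingers. The sleeve's top centre at about (255,335) puts it near 81 mm, so the lip should be at about 22 mm rise and the roof at about 24.5. The plunger is now at 16 mm.

servo_tool:
  plan:
    - [0, 0, -0.01, 0, 0, 0, 0]
    - [0, 0, -0.02, 0, 0, 0, 0]
    - [0, 0, -0.02, 0, 0, 0, 0]

```text
time: 6.97
tool_pos: [0.6413, 0.2186, 0.1286]
ee_rot: [-3.141, -0.0, 2.929]
wrist_force: [-0.5, -1.2, -10.3]
width: 0.0095
finger_force: 30.0
```

servo_tool:
  plan:
    - [0, 0, -0.005, 0, 0, 0, 0]
    - [0, 0, -0.01, 0, 0, 0, 0]
    - [0, 0, -0.01, 0, 0, 0, 0]
    - [0, 0, -0.01, 0, 0, 0, 0]

```text
time: 7.3
tool_pos: [0.6413, 0.2186, 0.1294]
ee_rot: [-3.141, -0.0, 2.929]
wrist_force: [-1.2, -1.6, -9.6]
width: 0.0095
finger_force: 30.0
```

servo_tool:
  plan:
    - [0, 0, -0.005, 0, 0, 0, 0]
    - [0, 0, -0.01, 0, 0, 0, 0]
    - [0, 0, -0.01, 0, 0, 0, 0]
    - [0, 0, -0.01, 0, 0, 0, 0]

```text
time: 7.63
tool_pos: [0.6413, 0.2186, 0.1305]
ee_rot: [-3.142, -0.0, 2.929]
wrist_force: [-0.2, -1.6, -10.5]
width: 0.01
finger_force: 30.0
```

servo_tool:
  plan:
    - [0, 0, -0.005, 0, 0, 0, 0]
    - [0, 0, -0.01, 0, 0, 0, 0]
    - [0, 0, -0.01, 0, 0, 0, 0]
    - [0, 0, -0.01, 0, 0, 0, 0]

```text
time: 7.97
tool_pos: [0.6413, 0.2186, 0.1311]
ee_rot: [-3.141, -0.0, 2.929]
wrist_force: [-0.1, -1.1, -12.7]
width: 0.0103
finger_force: 30.0
```

servo_tool:
  plan:
    - [0, 0, -0.003, 0, 0, 0, 0]
    - [0, 0, -0.006, 0, 0, 0, 0]
    - [0, 0, -0.006, 0, 0, 0, 0]
    - [0, 0, -0.006, 0, 0, 0, 0]

```text
time: 8.3
tool_pos: [0.6412, 0.2186, 0.1312]
ee_rot: [-3.141, -0.001, 2.929]
wrist_force: [0.4, -1.5, -15.4]
width: 0.0099
finger_force: 30.0
```

Roof contact shows at tool z 0.131 m (rise 20.6 mm). I back off about 1.2 mm, then twist part of the way about the estimated axis and watch the forces.

servo_tool:
  plan:
    - [0, 0, 0.01, 0, 0, 0, 0]
    - [0, 0, 0.02, 0, 0, 0, 0]
    - [0, 0, 0.022, 0, 0, 0, 0]
    - [0, 0, 0.022, 0, 0, 0, 0]

```text
time: 8.63
tool_pos: [0.6414, 0.2187, 0.1307]
ee_rot: [3.141, 0.001, 2.929]
wrist_force: [-0.7, -1.9, -10.1]
width: 0.0098
finger_force: 30.0
```

servo_tool:
  plan:
    - [0, 0.001, 0, 0, 0, -0.04, 0]
    - [0, 0.002, 0, 0, 0, -0.08, 0]
    - [0, 0.003, 0, 0, 0, -0.12, 0]
    - [0, 0.003, 0, 0, 0, -0.12, 0]
    - [0, 0.003, 0, 0, 0, -0.12, 0]

```text
time: 9.05
tool_pos: [0.6415, 0.2188, 0.1305]
ee_rot: [-3.142, 0.0, 3.116]
wrist_force: [-1.9, -2.2, -9.8]
width: 0.0096
finger_force: 30.0
```

servo_tool:
  plan:
    - [0, 0.001, 0.003, 0, 0, -0.04, 0]
    - [0, 0.002, 0.005, 0, 0, -0.08, 0]
    - [0, 0.003, 0.005, 0, 0, -0.12, 0]
    - [0, 0.004, 0.005, 0, 0, -0.16, 0]
    - [0, 0.004, 0.005, 0, 0, -0.16, 0]
    - [0, 0.004, 0.005, 0, 0, -0.16, 0]

```text
time: 9.55
tool_pos: [0.6415, 0.2191, 0.1297]
ee_rot: [-3.141, 0.0, -2.917]
wrist_force: [-0.3, -2.6, -9.5]
width: 0.0096
finger_force: 30.0
```

```bash
python3 - <<'E'
from h import *
go((.6412,.2185,.1300),2.929+1.08); print(robot.get_obs()["wrist_torque"].round(3))
E
```

```text
go [ 0.004 -0.005 -0.003] az -0.409 t 9.55 pos [0.6415 0.2191 0.1297] rpy [-3.1412e+00  1.0000e-04 -2.9169e+00] F [-0.3 -2.6 -9.5]
[-0.64   0.349 -0.056]
```

servo_tool:
  plan:
    - [0, 0.001, 0, 0, 0, -0.04, 0]
    - [0, 0.001, 0, 0, 0, -0.08, 0]
    - [0, 0.001, 0, 0, 0, -0.12, 0]
    - [0, 0.002, 0, 0, 0, -0.16, 0]
    - [0, 0.002, 0, 0, 0, -0.2, 0]
    - [0, 0.002, 0, 0, 0, -0.2, 0]
    - [0, 0.002, 0, 0, 0, -0.2, 0]

```text
time: 10.13
tool_pos: [0.6414, 0.2193, 0.1295]
ee_rot: [-3.141, -0.0, -2.603]
wrist_force: [-1.5, -3.6, -9.0]
width: 0.0096
finger_force: 30.0
```

servo_tool:
  plan:
    - [0, 0.001, 0, 0, 0, -0.04, 0]
    - [0, 0.001, 0, 0, 0, -0.08, 0]
    - [0, 0.001, 0, 0, 0, -0.12, 0]
    - [0, 0.002, 0, 0, 0, -0.14, 0]
    - [0, 0.002, 0, 0, 0, -0.14, 0]
    - [0, 0.002, 0, 0, 0, -0.14, 0]

```text
time: 10.63
tool_pos: [0.6413, 0.2195, 0.1294]
ee_rot: [-3.141, -0.0, -2.383]
wrist_force: [-1.9, -3.5, -9.2]
width: 0.0097
finger_force: 30.0
```

```bash
python3 - <<'E'
from h import *
go((.6412,.2185,.1300),2.925+1.08); print(robot.get_obs()["wrist_torque"].round(3))
E
```

```text
go [ 0.008 -0.006 -0.006] az -0.066 t 10.63 pos [0.6413 0.2195 0.1294] rpy [-3.1413e+00 -2.0000e-04 -2.3826e+00] F [-1.9 -3.5 -9.2]
[-0.67   0.353  0.021]
```

servo_tool:
  plan:
    - [0.003, -0.002, 0, 0, 0, -0.035, 0]
    - [0.006, -0.004, 0, 0, 0, -0.066, 0]
    - [0.006, -0.004, 0, 0, 0, -0.066, 0]
    - [0.006, -0.004, 0, 0, 0, -0.066, 0]

```text
time: 10.97
tool_pos: [0.6412, 0.2194, 0.1295]
ee_rot: [3.141, 0.001, -2.279]
wrist_force: [-1.0, -2.1, -10.7]
width: 0.0094
finger_force: 30.0
```

servo_tool:
  plan:
    - [0, 0, 0.005, 0, 0, 0, 0]
    - [0, 0, 0.01, 0, 0, 0, 0]
    - [0, 0, 0.015, 0, 0, 0, 0]
    - [0, 0, 0.02, 0, 0, 0, 0]
    - [0, 0, 0.02, 0, 0, 0, 0]

```text
time: 11.38
tool_pos: [0.6412, 0.2193, 0.1274]
ee_rot: [3.141, 0.001, -2.277]
wrist_force: [-0.8, -0.8, -9.3]
width: 0.0099
finger_force: 30.0
```

servo_tool:
  plan:
    - [0, 0, 0.005, 0, 0, 0, 0]
    - [0, 0, 0.01, 0, 0, 0, 0]
    - [0, 0, 0.01, 0, 0, 0, 0]
    - [0, 0, 0.01, 0, 0, 0, 0]

```text
time: 11.72
tool_pos: [0.6412, 0.2192, 0.1267]
ee_rot: [-3.142, 0.001, -2.276]
wrist_force: [-1.6, -1.1, -8.8]
width: 0.0093
finger_force: 30.0
```

servo_tool:
  plan:
    - [0, 0, 0.005, 0, 0, 0, 0]
    - [0, 0, 0.01, 0, 0, 0, 0]
    - [0, 0, 0.01, 0, 0, 0, 0]
    - [0, 0, 0.01, 0, 0, 0, 0]

```text
time: 12.05
tool_pos: [0.6414, 0.2192, 0.1261]
ee_rot: [-3.141, 0.001, -2.276]
wrist_force: [-1.2, -0.5, -4.4]
width: 0.0097
finger_force: 30.0
```

servo_tool:
  plan:
    - [0, 0, 0.005, 0, 0, 0, 0]
    - [0, 0, 0.01, 0, 0, 0, 0]
    - [0, 0, 0.01, 0, 0, 0, 0]
    - [0, 0, 0.01, 0, 0, 0, 0]

```text
time: 12.38
tool_pos: [0.6415, 0.2191, 0.1254]
ee_rot: [-3.141, 0.001, -2.276]
wrist_force: [-2.0, -0.2, -1.9]
width: 0.0099
finger_force: 30.0
```

servo_tool:
  plan:
    - [0, 0, 0.004, 0, 0, 0, 0]
    - [0, 0, 0.006, 0, 0, 0, 0]
    - [0, 0, 0.006, 0, 0, 0, 0]
    - [0, 0, 0.006, 0, 0, 0, 0]

```text
time: 12.72
tool_pos: [0.6416, 0.2191, 0.125]
ee_rot: [-3.141, 0.002, -2.276]
wrist_force: [-2.2, -0.5, 2.1]
width: 0.0099
finger_force: 30.0
```

The plunger now rests on the notch floor, with the force reversed in sign. I open gently.

servo_tool:
  plan:
    - [0, 0, 0, 0, 0, 0, 10]
    - [0, 0, 0, 0, 0, 0, 11]
    - [0, 0, 0, 0, 0, 0, 14]
    - [0, 0, 0, 0, 0, 0, 20]
    - [0, 0, 0, 0, 0, 0, 35]
    - [0, 0, 0, 0, 0, 0, 35]

```text
time: 13.22
tool_pos: [0.6415, 0.2191, 0.1237]
ee_rot: [-3.141, 0.001, -2.277]
wrist_force: [0.2, 0.2, -0.3]
width: 0.0296
finger_force: 0.0
```

servo_tool:
  plan:
    - [0, 0, -0.2, 0, 0, 0, 40]
    - [0, 0, -0.5, 0, 0, 0, 40]
    - [0, 0, -0.75, 0, 0, 0, 50]
    - [0, 0, -0.75, 0, 0, 0, 50]
    - [0, 0, -0.75, 0, 0, 0, 50]

```text
time: 13.63
tool_pos: [0.6424, 0.2193, 0.2014]
ee_rot: [-3.138, 0.005, -2.276]
wrist_force: [0.2, -0.8, -0.6]
width: 0.0497
finger_force: 0.0
```

```bash
python3 - <<'E'
from h import *
go((.559,.186,.20),-2.276)
yr=-.2167
for k in (0,np.pi/2): go((.559,.186,.20),yr+k)
print(robot.get_obs()["joint_positions"].round(2))
im2=robot.snapshot("scene")[:,:,::-1]
cv2.imwrite("pics/s3.png",cv2.resize(im2[130:230,250:350],(600,600),interpolation=cv2.INTER_CUBIC))
E
```

```text
go [0.794 0.418 0.014] az -0.0 t 13.63 pos [0.6424 0.2193 0.2014] rpy [-3.1385  0.0045 -2.2765] F [ 0.2 -0.8 -0.6]
go [0.794 0.418 0.014] az -1.311 t 13.63 pos [0.6424 0.2193 0.2014] rpy [-3.1385  0.0045 -2.2765] F [ 0.2 -0.8 -0.6]
go [0.794 0.418 0.014] az 1.689 t 13.63 pos [0.6424 0.2193 0.2014] rpy [-3.1385  0.0045 -2.2765] F [ 0.2 -0.8 -0.6]
[ 0.25  0.38  1.06  0.    1.7  -2.19]
```

View pics/s3.png

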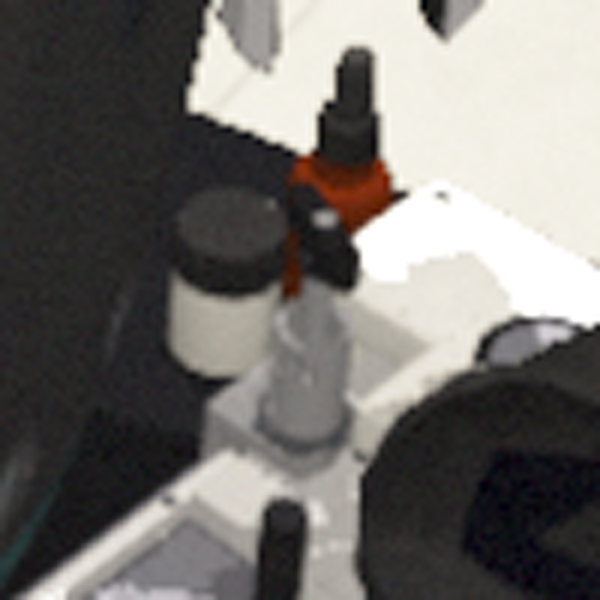

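The plunger stands up by itself, parked: the bar at (325,240) is turned and the fingers are clear. Next I turn the gripper so it closes along the reader's x, clear of the microscope, on the way to the post.

servo_tool:
  plan:
    - [0.29, 0.8, 0, 0, 0, 0.85, 50]
    - [0.29, 0.8, 0, 0, 0, 0.85, 50]
    - [0.29, 0.8, 0, 0, 0, 0.85, 50]
    - [0.29, 0.8, 0, 0, 0, 0.85, 50]
    - [0.29, 0.8, 0, 0, 0, 0.85, 50]
    - [0.29, 0.8, 0, 0, 0, 0.85, 50]
    - [0.29, 0.8, 0, 0, 0, 0.85, 50]
    - [0.29, 0.8, 0, 0, 0, 0.85, 50]
    - [0.29, 0.8, 0, 0, 0, 0.85, 50]
    - [0.29, 0.8, 0, 0, 0, 0.85, 50]
    - [0.29, 0.8, 0, 0, 0, 0.85, 50]
    - [0.29, 0.8, 0, 0, 0, 0.85, 50]

```text
time: 14.68
tool_pos: [0.5605, 0.2485, 0.1959]
ee_rot: [-3.138, -0.003, 2.67]
wrist_force: [0.2, 0.7, -0.9]
width: 0.0502
finger_force: 0.0
```

servo_tool:
  plan:
    - [0, 0, 0, 0, 0, 0.84, 50]
    - [0, 0, 0, 0, 0, 0.84, 50]
    - [0, 0, 0, 0, 0, 0.84, 50]
    - [0, 0, 0, 0, 0, 0.84, 50]
    - [0, 0, 0, 0, 0, 0.84, 50]
    - [0, 0, 0, 0, 0, 0.84, 50]
    - [0, 0, 0, 0, 0, 0.84, 50]
    - [0, 0, 0, 0, 0, 0.84, 50]
    - [0, 0, 0, 0, 0, 0.84, 50]
    - [0, 0, 0, 0, 0, 0.84, 50]
    - [0, 0, 0, 0, 0, 0.84, 50]
    - [0, 0, 0, 0, 0, 0.84, 50]

```text
time: 15.68
tool_pos: [0.5608, 0.2486, 0.1969]
ee_rot: [-3.139, 0.002, 1.353]
wrist_force: [-0.2, 0.8, -0.2]
width: 0.0501
finger_force: 0.0
```

```bash
python3 - <<'E'
from h import *
go((.560,.186,.12),1.354)
E
```

```text
go [-0.613  0.127  0.769] az -0.001 t 15.68 pos [0.5608 0.2486 0.1969] rpy [-3.1390e+00  1.5000e-03  1.3532e+00] F [-0.2  0.8 -0.2]
```

servo_tool:
  plan:
    - [-0.61, 0.13, 0, 0, 0, 0, 50]
    - [-0.61, 0.13, 0.1, 0, 0, 0, 50]
    - [-0.61, 0.13, 0.6, 0, 0, 0, 50]
    - [-0.61, 0.13, 0.75, 0, 0, 0, 50]
    - [-0.61, 0.13, 0.75, 0, 0, 0, 50]

```text
time: 16.1
tool_pos: [0.5564, 0.1848, 0.116]
ee_rot: [-3.129, 0.006, 1.354]
wrist_force: [0.2, 0.6, -0.1]
width: 0.05
finger_force: 0.0
```

servo_tool:
  plan:
    - [0, 0, 0.2, 0, 0, 0, 50]
    - [0, 0, 0.4, 0, 0, 0, 50]
    - [0, 0, 0.53, 0, 0, 0, 50]
    - [0, 0, 0.53, 0, 0, 0, 50]

```text
time: 16.43
tool_pos: [0.559, 0.1862, 0.0678]
ee_rot: [-3.136, 0.003, 1.354]
wrist_force: [-0.7, 0.4, -0.7]
width: 0.05
finger_force: 0.0
```

servo_tool:
  plan:
    - [0, 0, 0, 0, 0, 0, 30]
    - [0, 0, 0, 0, 0, 0, 18]
    - [0, 0, 0, 0, 0, 0, 16]
    - [0, 0, 0, 0, 0, 0, 16]
    - [0, 0, 0, 0, 0, 0, 16]

```text
time: 16.85
tool_pos: [0.5616, 0.1866, 0.072]
ee_rot: [3.14, -0.001, 1.352]
wrist_force: [0.8, 0.1, -0.1]
width: 0.0201
finger_force: 0.0
```

servo_tool:
  plan:
    - [0, 0, 0, 0, 0, 0, 15]
    - [0, 0, 0, 0, 0, 0, 14.5]
    - [0, 0, 0, 0, 0, 0, 14]
    - [0, 0, 0, 0, 0, 0, 13]

```text
time: 17.18
tool_pos: [0.5606, 0.1866, 0.071]
ee_rot: [-3.141, -0.0, 1.352]
wrist_force: [-2.5, 1.3, 1.4]
width: 0.0134
finger_force: 18.4
```

```bash
python3 - <<'E'
from h import *
go((.560,.186,.07),1.354)
E
```

```text
go [-0.007 -0.004  0.01 ] az -0.001 t 17.18 pos [0.5606 0.1866 0.071 ] rpy [-3.1409e+00 -2.0000e-04  1.3521e+00] F [-2.5  1.3  1.4]
```

servo_tool:
  plan:
    - [0, -0.05, 0, 0, 0, 0, 0]
    - [0, -0.15, 0, 0, 0, 0, 0]
    - [0, -0.25, 0, 0, 0, 0, 0]
    - [0, -0.35, 0, 0, 0, 0, 0]
    - [0, -0.35, 0, 0, 0, 0, 0]

```text
time: 17.6
tool_pos: [0.5241, 0.1949, 0.071]
ee_rot: [-3.139, -0.0, 1.353]
wrist_force: [-1.3, 1.7, 1.8]
width: 0.0131
finger_force: 30.0
```

servo_tool:
  plan:
    - [0, -0.1, 0, 0, 0, 0, 0]
    - [0, -0.2, 0, 0, 0, 0, 0]
    - [0, -0.3, 0, 0, 0, 0, 0]
    - [0, -0.4, 0, 0, 0, 0, 0]
    - [0, -0.5, 0, 0, 0, 0, 0]
    - [0, -0.6, 0, 0, 0, 0, 0]
    - [0, -0.65, 0, 0, 0, 0, 0]
    - [0, -0.65, 0, 0, 0, 0, 0]

```text
time: 18.27
tool_pos: [0.4613, 0.209, 0.071]
ee_rot: [-3.139, -0.001, 1.353]
wrist_force: [-1.5, 3.6, 2.0]
width: 0.0131
finger_force: 30.0
```

servo_tool:
  plan:
    - [0, -0.05, 0, 0, 0, 0, 0]
    - [0, -0.1, 0, 0, 0, 0, 0]
    - [0, -0.15, 0, 0, 0, 0, 0]
    - [0, -0.18, 0, 0, 0, 0, 0]
    - [0, -0.18, 0, 0, 0, 0, 0]

```text
time: 18.68
tool_pos: [0.4455, 0.2126, 0.071]
ee_rot: [3.141, -0.001, 1.352]
wrist_force: [2.3, 4.9, 0.3]
width: 0.0129
finger_force: 30.0
```

```bash
python3 - <<'E'
from h import *
o=robot.get_obs(); print(np.linalg.norm(o["tool_pos"][:2]-[.5606,.1866])); go((.4437+.0015,.211,.07),1.354)
E
```

```text
0.11802559807765364
go [-0.016  0.001  0.01 ] az -0.001 t 18.68 pos [0.4455 0.2126 0.071 ] rpy [ 3.1413e+00 -1.0000e-03  1.3523e+00] F [2.3 4.9 0.3]
```

servo_tool:
  plan:
    - [0.01, -0.01, 0, 0, 0, 0, 0]
    - [0.01, -0.03, 0, 0, 0, 0, 0]
    - [0.01, -0.03, 0, 0, 0, 0, 0]
    - [0.01, -0.03, 0, 0, 0, 0, 0]

```text
time: 19.02
tool_pos: [0.4453, 0.2127, 0.071]
ee_rot: [3.136, 0.001, 1.351]
wrist_force: [9.7, 1.0, -3.3]
width: 0.0132
finger_force: 30.0
```

The tray is at its stop: it travelled 118 mm and the resistance rose. I release it and look.

servo_tool:
  plan:
    - [0, 0.02, 0, 0, 0, 0, 0]
    - [0, 0.025, 0, 0, 0, 0, 14]
    - [0, 0.025, 0, 0, 0, 0, 20]
    - [0, 0.025, 0, 0, 0, 0, 40]
    - [0, 0.025, 0, 0, 0, 0, 45]
    - [0, 0.025, 0, 0, 0, 0, 45]

```text
time: 19.52
tool_pos: [0.4445, 0.2127, 0.0701]
ee_rot: [-3.14, 0.002, 1.352]
wrist_force: [-0.4, 0.9, 0.2]
width: 0.0366
finger_force: 0.0
```

servo_tool:
  plan:
    - [0, 0, -0.3, 0, 0, 0, 45]
    - [0, 0, -0.7, 0, 0, 0, 94]
    - [0, 0, -0.95, 0, 0, 0, 94]
    - [0, 0, -0.95, 0, 0, 0, 94]

```text
time: 19.85
tool_pos: [0.4484, 0.2142, 0.1725]
ee_rot: [3.132, -0.006, 1.352]
wrist_force: [-0.2, 0.2, 0.6]
width: 0.0614
finger_force: 0.0
```

servo_tool:
  plan:
    - [0.95, 0.2, 0, 0, 0, 0, 94]
    - [0.95, 0.2, 0, 0, 0, 0, 94]
    - [0.95, 0.2, 0, 0, 0, 0, 94]
    - [0.95, 0.2, 0, 0, 0, 0, 94]

```text
time: 20.18
tool_pos: [0.4855, 0.3036, 0.1637]
ee_rot: [-3.139, 0.001, 1.355]
wrist_force: [-0.2, 0.6, -1.1]
width: 0.0882
finger_force: 0.0
```

```bash
python3 - <<'E'
from h import *
im=robot.snapshot("top")[:,:,::-1]; im2=robot.snapshot("scene")[:,:,::-1]
cv2.imwrite("pics/top_raw2.png",im)
cv2.imwrite("pics/t4.png",cv2.resize(np.hstack([im[140:290,180:330],im2[150:300,140:340][:,50:]]),(800,400),interpolation=cv2.INTER_CUBIC))
go((.4325,.4,.1),1.354)
print(proj("top",[(.5457,.19,.018),(.5457+.0024,.19+.0107,.018)]))
for n in("top","scene"):
  for th in("nest","tray_post","dish_1"):
    print(n,th,[(np.round(x["extent"],1).tolist(),round(x["conf"],2)) for x in robot.find_in(th,n)[:2]])
E
```

```text
go [ 0.852 -0.724  0.642] az -0.001 t 20.28 pos [0.4847 0.3011 0.1642] rpy [-3.1393e+00  2.7000e-03  1.3529e+00] F [ 0.3 -0.7  0.1]
[[294.08793187 206.54277343]
 [289.03369938 205.27009158]]
top nest [([292.6, 213.7, 55.2, 87.0], 0.73)]
top tray_post [([284.6, 155.4, 17.3, 16.7], 0.71), ([296.3, 215.7, 54.4, 78.5], 0.57)]
top dish_1 []
scene nest [([279.2, 248.6, 85.5, 80.1], 0.74)]
scene tray_post [([277.3, 247.6, 80.0, 75.2], 0.9)]
scene dish_1 [([163.8, 241.1, 26.3, 26.4], 0.83), ([277.1, 249.8, 85.0, 73.7], 0.61)]
```

View pics/t4.png

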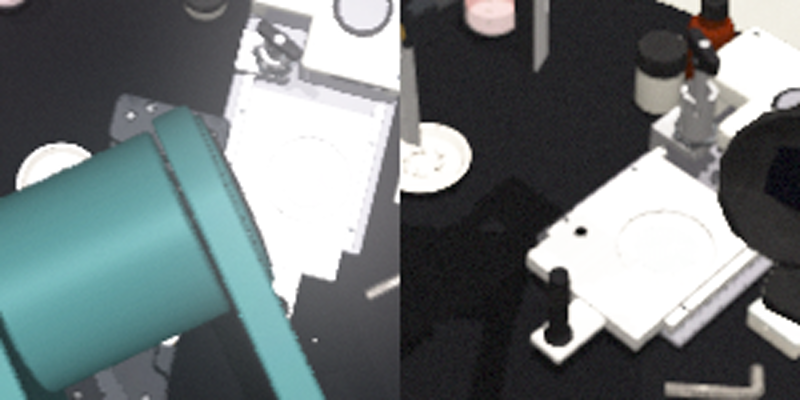

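```bash
cat > nest.py <<'E'
from h import *
from scipy.optimize import least_squares
def fitc(n,img,c0,z,r0,lo=.9,hi=1.1):
    g=cv2.GaussianBlur(cv2.cvtColor(img,cv2.COLOR_BGR2GRAY),(0,0),.7).astype(np.float32)
    c=np.array(c0,float)
    for it in range(8):
        pts=[]
        for a in np.linspace(0,2*np.pi,120,endpoint=False):
            rs=np.linspace(r0*lo,r0*hi,40); P=np.c_[c[0]+rs*np.cos(a),c[1]+rs*np.sin(a),0*rs+z]; q=proj(n,P).astype(np.float32)
            v=cv2.remap(g,q[:,:1],q[:,1:],cv2.INTER_LINEAR).ravel(); k=np.argmin(v-np.median(v)); d=np.median(v)-v[k]
            if d>3: pts.append(P[k,:2])
        pts=np.array(pts); s=least_squares(lambda p:np.hypot(*(pts-p[:2]).T)-p[2],[*c,r0],loss="soft_l1",f_scale=.001); c=s.x[:2]
        
    return s.x,len(pts),np.median(abs(s.fun))
top=cv2.imread("pics/top_raw2.png"); sc=robot.snapshot("scene")[:,:,::-1].copy()
print("rays",ray("top",(296.2,207.5),.022),ray("scene",(289.4,240),.022))
for c0 in((.5457,.19),(.543,.187)):
    for n,i in(("top",top),("scene",sc)): print(n,fitc(n,i,c0,.022,.033))
E
python3 nest.py
```

```text
rays [0.54359696 0.18581087 0.022     ] [0.5483643  0.19136111 0.022     ]
top (array([0.54544693, 0.18905516, 0.03302553]), 6, np.float64(7.856018994572417e-05))
scene (array([0.53973256, 0.18727279, 0.03609766]), 56, np.float64(0.00026884726306230025))
top (array([0.54572565, 0.18958079, 0.03262775]), 6, np.float64(0.00010265048748907615))Traceback (most recent call last):
  File "nest.py", line 18, in <module>
    for n,i in(("top",top),("scene",sc)): print(n,fitc(n,i,c0,.022,.033))
                                                  ~~~~^^^^^^^^^^^^^^^^^^
  File "nest.py", line 9, in fitc
    rs=np.linspace(r0*lo,r0*hi,40); P=np.c_[c[0]+rs*np.cos(a),c[1]+rs*np.sin(a),0*rs+z]; q=proj(n,P).astype(np.float32)
                                                                                           ~~~~^^^^^
  File "h.py", line 9, in proj
    K,r,t=cam(n); return cv2.projectPoints(np.array(P,float).reshape(-1,3),r,t,K,None)[0].reshape(-1,2)
          ~~~^^^
  File "h.py", line 4, in cam
    p=robot.camera_params(n); return np.array(p["camera_matrix"],float),np.array(p["rvec"],float),np.array(p["tvec"],float)
ValueError: time passes only in moves, steps and waits
```

Three estimates agree on the nest: post plus 103 mm gives (0.5457, 0.190), the top-view circle (0.5455, 0.189), and the mean of the rays about (0.546, 0.189). I choose yaw 1.122 so the gripper body clears both the plunger and the microscope, and go to the dish.

servo_tool:
  plan:
    - [0.85, -0.72, 0.3, 0, 0, 0.147, 74]
    - [0.85, -0.72, 0.6, 0, 0, 0.147, 74]
    - [0.85, -0.72, 0.6, 0, 0, 0.147, 74]
    - [0.85, -0.72, 0.6, 0, 0, 0.147, 74]
    - [0.85, -0.72, 0.6, 0, 0, 0.147, 74]
    - [0.85, -0.72, 0.6, 0, 0, 0.147, 74]

```text
time: 21.13
tool_pos: [0.434, 0.3997, 0.1061]
ee_rot: [3.141, 0.0, 1.122]
wrist_force: [0.5, -0.2, -0.2]
width: 0.0741
finger_force: 0.0
```

```bash
python3 - <<'E'
from h import *
go((.4328,.400,.0235),1.122)
im2=robot.snapshot("scene")[:,:,::-1]
cv2.imwrite("pics/s5.png",cv2.resize(im2[170:290,110:260],(750,600),interpolation=cv2.INTER_CUBIC))
E
```

```text
go [-0.003 -0.012  0.826] az -0.0 t 21.13 pos [0.434  0.3997 0.1061] rpy [3.1407e+00 3.0000e-04 1.1217e+00] F [ 0.5 -0.2 -0.2]
```

View pics/s5.png

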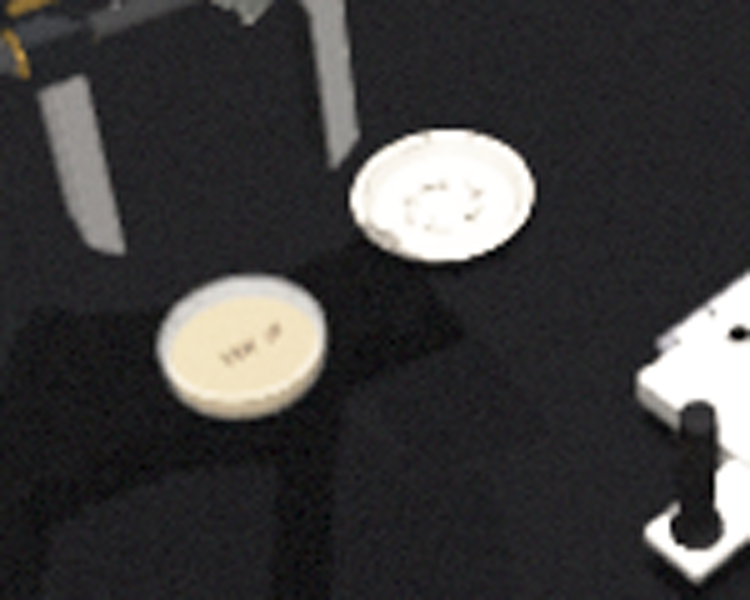

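The dish (243,340) lies on the vertical line below the midpoint of the fingertips, and the screw tray (443,195) is clear. I descend and grip.

servo_tool:
  plan:
    - [0, -0.01, 0.35, 0, 0, 0, 74]
    - [0, -0.01, 0.65, 0, 0, 0, 74]
    - [0, -0.01, 0.8, 0, 0, 0, 74]
    - [0, -0.01, 0.825, 0, 0, 0, 74]
    - [0, -0.01, 0.825, 0, 0, 0, 74]
    - [0, -0.01, 0.825, 0, 0, 0, 74]

```text
time: 21.68
tool_pos: [0.4348, 0.4008, 0.0256]
ee_rot: [3.14, -0.003, 1.12]
wrist_force: [0.8, 0.2, 0.1]
width: 0.0739
finger_force: 0.0
```

servo_tool:
  plan:
    - [0, 0, 0, 0, 0, 0, 66]
    - [0, 0, 0, 0, 0, 0, 63]
    - [0, 0, 0, 0, 0, 0, 61]
    - [0, 0, 0, 0, 0, 0, 60]
    - [0, 0, 0, 0, 0, 0, 59]
    - [0, 0, 0, 0, 0, 0, 57]
    - [0, 0, 0, 0, 0, 0, 57]

```text
time: 22.27
tool_pos: [0.4333, 0.4009, 0.0242]
ee_rot: [3.141, -0.001, 1.121]
wrist_force: [-0.0, -0.1, 4.3]
width: 0.0588
finger_force: 30.0
```

servo_tool:
  plan:
    - [0, 0, -0.05, 0, 0, 0, 50]
    - [0, 0, -0.2, 0, 0, 0, 50]
    - [0, 0, -0.4, 0, 0, 0, 50]
    - [0, 0, -0.6, 0, 0, 0, 50]
    - [0, 0, -0.7, 0, 0, 0, 50]
    - [0, 0, -0.7, 0, 0, 0, 50]

```text
time: 22.77
tool_pos: [0.4342, 0.4017, 0.0963]
ee_rot: [3.139, -0.005, 1.121]
wrist_force: [-0.6, 0.3, 0.4]
width: 0.0589
finger_force: 30.0
```

```bash
python3 - <<'E'
from h import *
go((.5457,.1898,.0935),1.122)
im2=robot.snapshot("scene")[:,:,::-1]
cv2.imwrite("pics/s6.png",cv2.resize(im2[130:280,110:260],(600,600),interpolation=cv2.INTER_CUBIC))
E
```

```text
go [-1.424  1.926  0.028] az -0.0 t 22.77 pos [0.4342 0.4017 0.0963] rpy [ 3.1393 -0.005   1.1212] F [-0.6  0.3  0.4]
```

View pics/s6.png

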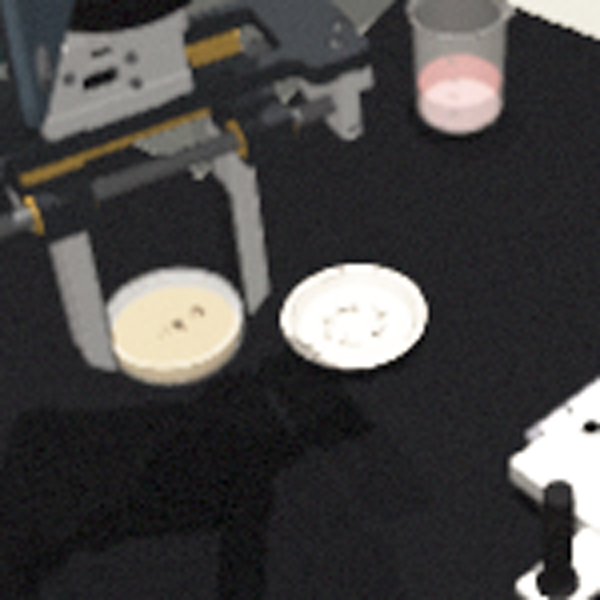

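The dish is held level between the fingers, at (176,325). I check its offset from the TCP before carrying it over.

```bash
python3 - <<'E'
from h import *
from scipy.spatial.transform import Rotation as R
c=ray("scene",(110+176.5/4-.5,130+326.5/4-.5),.079); o=robot.get_obs()
y=o["ee_rot"][2]; d=c-o["tool_pos"]; print(c,"tool x,y offset",d[0]*np.cos(y)+d[1]*np.sin(y), d[0]*np.sin(y)-d[1]*np.cos(y))
for th in ["dish_1"]: print([(x["extent"],x["conf"]) for x in robot.find_in(th,"scene")])
E
```

```text
[0.43475137 0.40200097 0.079     ] tool x,y offset 0.0014055920736917955 0.0008448836073297924
[([155.4, 212.7, 33.5, 28.2], 0.65), ([287.5, 177.4, 14.3, 29.9], 0.48)]
```

servo_tool:
  plan:
    - [-0.24, 0.32, 0, 0, 0, 0, 50]
    - [-0.48, 0.64, 0, 0, 0, 0, 50]
    - [-0.71, 0.96, 0, 0, 0, 0, 50]
    - [-0.71, 0.96, 0, 0, 0, 0, 50]
    - [-0.71, 0.96, 0, 0, 0, 0, 50]

```text
time: 23.28
tool_pos: [0.4883, 0.2928, 0.0912]
ee_rot: [-3.139, 0.003, 1.117]
wrist_force: [-0.4, 0.8, 0.0]
width: 0.0587
finger_force: 30.0
```

servo_tool:
  plan:
    - [-0.24, 0.32, 0, 0, 0, 0, 50]
    - [-0.48, 0.64, 0, 0, 0, 0, 50]
    - [-0.71, 0.96, 0, 0, 0, 0, 50]
    - [-0.71, 0.96, 0, 0, 0, 0, 50]
    - [-0.71, 0.96, 0, 0, 0, 0, 50]
    - [-0.71, 0.96, 0, 0, 0, 0, 50]

```text
time: 23.78
tool_pos: [0.543, 0.1904, 0.0922]
ee_rot: [-3.139, 0.0, 1.122]
wrist_force: [0.4, -0.5, 0.1]
width: 0.059
finger_force: 30.0
```

```bash
python3 - <<'E'
from h import *
go((.5457,.1898,.0435),1.122)
print([(x["extent"],x["conf"]) for x in (robot.snapshot("scene") is not None and robot.find_in("dish_1","scene"))])
E
```

```text
go [0.006 0.027 0.487] az -0.0 t 23.78 pos [0.543  0.1904 0.0922] rpy [-3.1391e+00  4.0000e-04  1.1219e+00] F [ 0.4 -0.5  0.1]
[([296.0, 222.9, 27.0, 32.6], 0.71), ([294.0, 195.4, 22.3, 32.2], 0.5)]
```

servo_tool:
  plan:
    - [0, 0.025, 0.1, 0, 0, 0, 50]
    - [0, 0.025, 0.25, 0, 0, 0, 50]
    - [0, 0.025, 0.4, 0, 0, 0, 50]
    - [0, 0.025, 0.42, 0, 0, 0, 50]
    - [0, 0.025, 0.42, 0, 0, 0, 50]
    - [0, 0.025, 0.42, 0, 0, 0, 50]

```text
time: 24.38
tool_pos: [0.5462, 0.1888, 0.0513]
ee_rot: [-3.142, -0.0, 1.122]
wrist_force: [0.7, 0.2, -0.6]
width: 0.0592
finger_force: 30.0
```

```bash
python3 - <<'E'
from h import *
go((.5457,.1898,.0435),1.122)
E
```

```text
go [ 0.007 -0.008  0.078] az 0.0 t 24.38 pos [0.5462 0.1888 0.0513] rpy [-3.1415e+00 -1.0000e-04  1.1222e+00] F [ 0.7  0.2 -0.6]
```

servo_tool:
  plan:
    - [0, -0.006, 0.015, 0, 0, 0, 50]
    - [0, -0.006, 0.03, 0, 0, 0, 50]
    - [0, -0.006, 0.04, 0, 0, 0, 50]
    - [0, -0.006, 0.04, 0, 0, 0, 50]
    - [0, -0.006, 0.04, 0, 0, 0, 50]

```text
time: 24.8
tool_pos: [0.5459, 0.1884, 0.0475]
ee_rot: [3.141, -0.0, 1.121]
wrist_force: [0.2, 0.2, -0.6]
width: 0.0589
finger_force: 30.0
```

servo_tool:
  plan:
    - [0, 0, 0.01, 0, 0, 0, 50]
    - [0, 0, 0.02, 0, 0, 0, 50]
    - [0, 0, 0.025, 0, 0, 0, 50]
    - [0, 0, 0.025, 0, 0, 0, 50]

```text
time: 25.13
tool_pos: [0.5456, 0.1884, 0.0446]
ee_rot: [-3.141, 0.0, 1.121]
wrist_force: [0.1, 1.2, -0.3]
width: 0.0592
finger_force: 30.0
```

servo_tool:
  plan:
    - [0, 0, 0.01, 0, 0, 0, 50]
    - [0, 0, 0.018, 0, 0, 0, 50]
    - [0, 0, 0.018, 0, 0, 0, 50]
    - [0, 0, 0.018, 0, 0, 0, 50]

```text
time: 25.47
tool_pos: [0.5457, 0.1884, 0.0429]
ee_rot: [-3.141, 0.0, 1.121]
wrist_force: [-0.6, -0.1, -0.6]
width: 0.0592
finger_force: 30.0
```

servo_tool:
  plan:
    - [0, 0, 0.006, 0, 0, 0, 50]
    - [0, 0, 0.006, 0, 0, 0, 50]
    - [0, 0, 0.006, 0, 0, 0, 59.5]
    - [0, 0, 0.006, 0, 0, 0, 61]
    - [0, 0, 0.006, 0, 0, 0, 64]
    - [0, 0, 0.006, 0, 0, 0, 72]
    - [0, 0, 0.006, 0, 0, 0, 74]

```text
time: 26.05
tool_pos: [0.5459, 0.1884, 0.0425]
ee_rot: [3.141, -0.0, 1.121]
wrist_force: [-0.0, -0.2, 0.8]
width: 0.073
finger_force: 0.0
```

servo_tool:
  plan:
    - [0, 0, -0.15, 0, 0, 0, 74]
    - [0, 0, -0.4, 0, 0, 0, 74]
    - [0, 0, -0.7, 0, 0, 0, 74]
    - [0, 0, -0.95, 0, 0, 0, 74]
    - [0, 0, -0.95, 0, 0, 0, 74]

```text
time: 26.47
tool_pos: [0.5492, 0.1893, 0.1445]
ee_rot: [3.132, -0.008, 1.121]
wrist_force: [0.7, 0.9, 0.5]
width: 0.0738
finger_force: 0.0
```

servo_tool:
  plan:
    - [0.6, -0.96, -0.1, 0, 0, 0, 74]
    - [0.6, -0.96, -0.1, 0, 0, 0, 74]
    - [0.6, -0.96, -0.1, 0, 0, 0, 74]
    - [0.6, -0.96, -0.1, 0, 0, 0, 74]
    - [0.6, -0.96, -0.1, 0, 0, 0, 74]

```text
time: 26.88
tool_pos: [0.4844, 0.2852, 0.1469]
ee_rot: [3.142, 0.001, 1.124]
wrist_force: [0.3, -0.0, 0.0]
width: 0.0738
finger_force: 0.0
```

servo_tool:
  plan:
    - [0.9, -0.96, -0.3, 0, 0, 0, 74]
    - [0.9, -0.96, -0.3, 0, 0, 0, 74]
    - [0.9, -0.96, -0.3, 0, 0, 0, 74]
    - [0.9, -0.96, -0.3, 0, 0, 0, 74]
    - [0.9, -0.96, -0.3, 0, 0, 0, 74]

```text
time: 27.3
tool_pos: [0.4379, 0.4086, 0.1775]
ee_rot: [3.141, -0.001, 1.124]
wrist_force: [0.7, -0.5, -1.0]
width: 0.0739
finger_force: 0.0
```

```bash
python3 - <<'E'
from h import *
for n in("scene","top"):
    im=robot.snapshot(n)[:,:,::-1].copy(); cv2.imwrite(f"pics/{n}_end.png",im)
    hsv=cv2.cvtColor(im,cv2.COLOR_BGR2HSV); u,v=proj(n,(.5457,.19,.03))[0]
    m=cv2.inRange(hsv,(10,25,120),(35,140,255)); m2=np.zeros_like(m); a,b=int(v),int(u); m2[a-30:a+30,b-30:b+30]=m[a-30:a+30,b-30:b+30]
    k,l,s,c=cv2.connectedComponentsWithStats(m2); i=1+np.argmax(s[1:,4]) if k>1 else 0
    print(n,(u,v),s[i],c[i],ray(n,c[i],.028)); 
    for th in("dish_1","screw_tray","bolt_bar"): print(th,[(np.round(x["extent"],1).tolist(),round(x["conf"],2)) for x in robot.find_in(th,n)[:2]])
    # earlier dish colour check
    raw=cv2.imread(f"pics/{n}_raw.png"); mm=cv2.inRange(cv2.cvtColor(raw,cv2.COLOR_BGR2HSV),(10,25,120),(35,140,255)); q=proj(n,(.433,.4,.01))[0].astype(int)
    print("ref area",(mm[q[1]-30:q[1]+30,q[0]-30:q[0]+30]>0).sum())
E
```

```text
scene (np.float64(289.64806479557944), np.float64(238.3198277908634)) [275 231  30  24 578] [289.76816609 242.62283737] [0.53851435 0.18569516 0.028     ]
dish_1 [([294.3, 240.3, 29.2, 28.7], 0.88)]
screw_tray [([198.7, 208.1, 37.7, 32.2], 0.57)]
bolt_bar [([304.0, 179.1, 9.7, 38.6], 0.67), ([334.4, 274.6, 27.6, 22.0], 0.56)]
ref area 586
top (np.float64(294.4960301079281), np.float64(206.24778979586773)) [284 195  24  25 471] [295.44373673 206.82377919] [0.54465864 0.18786032 0.028     ]
dish_1 [([296.6, 207.6, 29.1, 26.6], 0.64)]
screw_tray [([203.8, 210.4, 30.1, 29.8], 0.87)]
bolt_bar [([297.7, 185.9, 93.6, 153.8], 0.63)]
ref area 509
```

```bash
python3 -c "
from bench import robot
print(robot.close_job())"
```

```text
the job is handed in; nothing more can be done
None
```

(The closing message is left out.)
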